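Press and turn the yellow air valve on

ROBOT

A 6-joint arm with a two-finger parallel gripper is mounted at the origin on the work surface. World frame = base frame: x ahead of the robot, y to its left, z up, the work surface at z = 0. Lengths are in mm, angles in degrees, forces in N, time in s.
With the tool pointing down it reaches from about 275 to 775 mm from the base axis. Payload 14.6 kg.
Tool frame: the origin (TCP) lies at the very end of the fingers, on their centre line; the grasp point (between the pads) lies 19 mm behind it (arm.pinch_z is the distance from the TCP to the grasp point, in mm); z points along the fingers, y is the line along which they close (so a half turn about z gives the same grasp; the last joint's range is limited). The gripper opens to 85 mm and grips with 20 to 120 N. Pads are 22 mm wide; open, the fingers measure 114 mm over their backs; the gripper's body (76 mm by 85 mm) begins 54 mm behind the grasp point. The pads swing forward as they close: fully open they stand 13 mm farther back than shut.
Start: joints at [-75.304, 15.075, -2.767, 72.158, 0, 81.102], TCP at [210.13, -481.117, 231.278] pointing down, gripper open.
Joint ranges: [-151.79, 151.79], [-50.71, 97.33], [-67.44, 78.34], [-121.81, 120.89], [-77.56, 73.72], [-180, 180]. Speed limits (degrees/s): [108.29, 108.29, 147.25, 159.86, 180, 180].

INTERFACE

Orientations are given as a 3x3 rotation matrix whose columns are the frame's x, y, z axes.
In Python, from workcell import arm gives the robot as it stands.
- The arm moves only by the shell command python3 inch.py, which reads ROWS from standard input. ROWS is a JSON list of rows, 1 to 5 of them, each of 7 numbers: a rotation vector rx, ry, rz in shares of 60 degrees (1.0 is 60 degrees), then dx, dy, dz in shares of the most that a row can go, 1 being 50 mm, then the finger opening in mm; each row shifts and turns the commanded pose from where the row before left it, along the tool's axes as they then stand; what a row does not reach is not made up. A row lasts 1/10 s, in which the tool goes at most 50 mm and 8.59 degrees, less where a joint would pass 70% of its speed; a pose out of reach is approached as far as the arm can. The fingers move at their own pace and stop on an object; the grip force is fixed at half the most. Time passes only in rows, so rows that do not move let the fingers close. It prints the time, the measured TCP pose, the force, the opening and the grip force at its end. Shift and turn numbers lie between -1 and 1, and a call with a number outside is refused. Input that does not fit is refused with a message, and nothing moves.
- arm.get_state(): the state, without advancing time (a new reading comes with each control period).
- arm.camera(name): name is "side" or "top"; returns a dict with "color" (420x560x3 uint8, red, green, blue), "depth" (420x560 float32, mm along the optical axis (not along the pixel's ray), 0 where there is no reading), "fx", "fy", "cx", "cy" (pixels), "k1" (the pictures are not rectified: a ray, as slopes to the right and down, at radius r is drawn at 1 + k1 r^2 times it, then the intrinsics apply), "pose" (4x4, takes a point from camera to world coordinates). Camera axes: x right, y down, z forward; pixel columns grow to the right and rows downward; lengths in mm; the calibration is good to about 2 mm. A picture is of the moment at which its call begins.
- arm.finish_job(): hands the job in; it is judged then, once.
The state is a dict: "t": time; "joint_positions": joint angles; "dq": joint speeds; "joint_torque": joint torques, N m; "ee_pos": TCP position; "tool_rot": TCP orientation; "ft_force": force on the tool from outside, world axes, zero at the start; "moment": the same for the moment, N m; "finger_gap": finger opening in mm; "gripper_force": force on a finger pad.
Only numpy, scipy, OpenCV 4.12 (cv2) and the standard library are available. Lean on these libraries where they do the work, as an engineer would, in place of code of your own. Each camera call takes 0.05 s, during which the arm holds its last target. There are 200 camera calls.

TASK

Open the air for the mould-engraving tool: press the yellow sprung valve knob down and, keeping it down, turn it clockwise from its red mark to its green mark, then let go so that it springs fully back up and locks there. Leave the blue knob, which is already on, as it is.

Things in the scene. Friction and masses are not known exactly. Their poses are not given: they have to be found in the camera images.
- yellow_grip (a point): Yellow knob: skirt 58 mm across, 8 mm thick, with a grip bar on it (46 long, 14 wide, 34 mm high), vertical axis, on a fixed grey block (130 x 100 x 50 mm). Yellow and blue blocks may swap places. Point on the axis, 88 mm over the table with the knob up, 20 mm above the skirt, 14 mm below the bar's top; moves with the knob. x along the bar (black pointer at -x), y across it, z up.
- yellow_press (a joint): How far the yellow knob is pressed straight down (m): 0 up, 0.008 fully down. Its spring takes 3 N to start, 9 N fully down. The knob turns from mark to mark only when pressed by more than 5 mm, and springs up only within about 10 degrees of the red or the green mark.
- yellow_turn (a joint): Angle of the yellow knob (rad), growing clockwise seen from above: 0 at the red mark (off; starts within 0.1 of it), 1.2 at the green mark (on); hard stops at -0.17 and 1.37. Takes under 0.1 N m while pressed. The marks lie on the block's top beside the skirt, on the robot's side. A flat gauge 6 mm high lies behind the knob, 62 mm from its axis.
- blue_pointer (a point): The blue knob, a bystander of the same shape on a like block, already at its green mark. The point is on top of its bar at the white pointer end, 23 mm from the knob's axis, 102 mm above the table; its x axis runs along the bar, from this end towards the knob's axis.

How it is judged:
By the outcome, as a careful person would: the job done as asked, in the order asked, and still so for the second after the job is handed in, with the robot touching nothing.
It also fails if it takes over 32 s, if anything falls off the work surface, if the arm or the gripper's body presses on something with over 40 N, if the wrist force passes 120 N, or if a joint passes its speed limit or range.

## Working session

There is one attempt and no reset: what is moved stays moved. The work goes in short steps, Python scripts to look and compute and a shell command to move; the robot and the scene stay as the last step left them, time stands still between calls to the robot, and variables do not carry over. Pictures are saved under pics/ and viewed, at most 10 in all, crops included, and the job is handed in when it is done.

```bash
ls; mkdir -p pics; python3 - <<'E'
from workcell import arm
import cv2,numpy as np
for n in("top","side"):
    c=arm.camera(n); cv2.imwrite(f"pics/{n}0.png",c["color"][...,::-1]); np.savez(f"{n}0.npz",**c)
    print(n,c["fx"],c["fy"],c["cx"],c["cy"],c["k1"],np.round(c["pose"],3).tolist())
s=arm.get_state();print(s["t"],np.round(s["tool_rot"],3).tolist(),s["finger_gap"])
E
```

```text
inch.py
pics
workcell.py
top 478.947779312909 478.947779312909 275.461410892261 204.23802036251888 -0.03850444793603128 [[0.004, -0.992, 0.128, 449.938], [-1.0, -0.004, 0.003, 5.375], [-0.002, -0.128, -0.992, 1027.943], [0.0, 0.0, 0.0, 1.0]]
side 380.60839012309 380.60839012309 275.0739981512873 213.2129511411811 -0.018977787532467875 [[0.965, -0.134, 0.225, 394.934], [-0.262, -0.45, 0.854, -569.634], [-0.013, -0.883, -0.47, 453.18], [0.0, 0.0, 0.0, 1.0]]
0.1 [[0.916, 0.4, -0.0], [0.4, -0.916, 0.001], [0.0, -0.001, -1.0]] 84.87568690480211
```

View pics/top0.png

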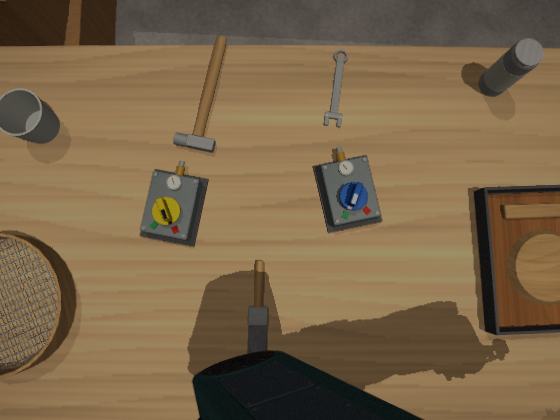

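View pics/side0.png

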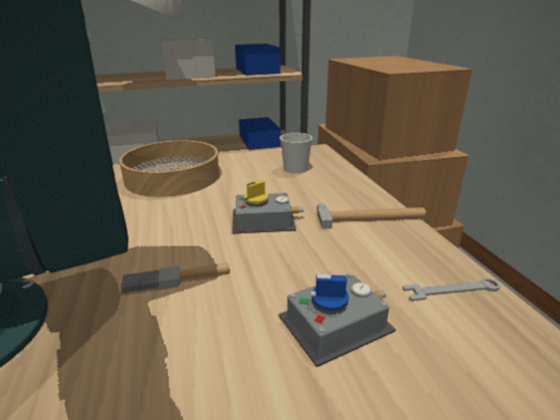

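The top view shows the yellow knob at about (166,211), with its red mark at (175,230) and green mark at (153,226). The blue knob is at (352,196). In the side view the yellow bar is at (256,190).

```bash
cat > h.py <<'E'
import numpy as np,cv2
def proj_pts(c,m,z=None):
    """world points of mask pixels; by depth, or on plane z"""
    v,u=np.nonzero(m); K=np.array([[c["fx"],0,c["cx"]],[0,c["fy"],c["cy"]],[0,0,1.]])
    p=cv2.undistortPoints(np.stack([u,v],1)[:,None].astype(float),K,np.array([float(c["k1"]),0,0,0]))[:,0]
    r=np.c_[p,np.ones(len(p))]; P=c["pose"]; w=r@P[:3,:3].T; o=P[:3,3]
    s=c["depth"][v,u] if z is None else (z-o[2])/w[:,2]
    return w*np.asarray(s)[:,None]+o,np.stack([u,v],1)
def mask(c,lo,hi,box):
    h=cv2.cvtColor(np.ascontiguousarray(c["color"]),cv2.COLOR_RGB2HSV); m=cv2.inRange(h,lo,hi)
    k=np.zeros_like(m); x0,y0,x1,y1=box; k[y0:y1,x0:x1]=1
    return (m>0)&(k>0)
E
python3 - <<'E'
from h import *
c=dict(np.load("top0.npz"))
B=(140,190,195,240)
y=mask(c,(22,120,60),(34,255,255),B)
p,uv=proj_pts(c,y); print(len(p),np.histogram(p[:,2],bins=range(40,120,5)))
for lo,hi in((60,76),(95,112)):
    q=p[(p[:,2]>lo)&(p[:,2]<hi)]; 
    if len(q)>4:
        ctr,wh,a=cv2.minAreaRect(q[:,:2].astype(np.float32)); print(lo,len(q),q.mean(0).round(1),q.min(0).round(1),q.max(0).round(1),ctr,wh,a)
sk=p[(p[:,2]>60)&(p[:,2]<76)]; print("skirt circle",cv2.minEnclosingCircle(sk[:,:2].astype(np.float32)))
for n,m in(("red",mask(c,(0,150,80),(8,255,255),B)),("green",mask(c,(45,100,60),(80,255,255),B))):
    q,_=proj_pts(c,m,50.); print(n,len(q),q.mean(0).round(1))
x0,y0,x1,y1=B
cr=c["color"][185:245,125:205,::-1]; cv2.imwrite("pics/crop0.png",cv2.resize(cr,None,fx=10,fy=10,interpolation=cv2.INTER_CUBIC))
s=dict(np.load("side0.npz")); cr2=s["color"][170:235,225:305,::-1]; 
my=mask(s,(22,120,60),(34,255,255),(225,170,305,235)); q,_=proj_pts(s,my)
for lo,hi in((60,76),(95,112)):
    w=q[(q[:,2]>lo)&(q[:,2]<hi)]; print("side",lo,len(w),w.mean(0).round(1),w.min(0).round(1),w.max(0).round(1))
cv2.imwrite("pics/crop1.png",cv2.resize(cr2,None,fx=9,fy=9,interpolation=cv2.INTER_CUBIC))
E
```

```text
612 (array([  0,   5,   5,   0,  20, 313,  71,  11,  15,  11,  12,  26, 116,
         2,   0]), array([ 40,  45,  50,  55,  60,  65,  70,  75,  80,  85,  90,  95, 100,
       105, 110, 115]))
60 405 [559.7 227.4  68.3] [532.9 201.9  61.8] [588.6 258.9  75.7] (560.6433715820312, 230.36593627929688) (56.92851638793945, 55.75402069091797) 88.82698059082031
95 144 [561.5 230.5 101.5] [538.  216.1  95.4] [581.7 243.8 105.3] (560.0869140625, 230.74468994140625) (45.509620666503906, 15.024526596069336) 23.038095474243164
skirt circle ((559.6182861328125, 230.49822998046875), 29.111709594726562)
red 38 [524.2 214.7  50. ]
green 38 [532.7 258.7  50. ]
side 60 202 [558.1 217.3  67.8] [531.8 201.1  60.2] [587.1 246.8  76. ]
side 95 73 [558.4 226.1  99.5] [538.1 216.   95.1] [578.3 242.8 102.6]
```

View pics/crop0.png

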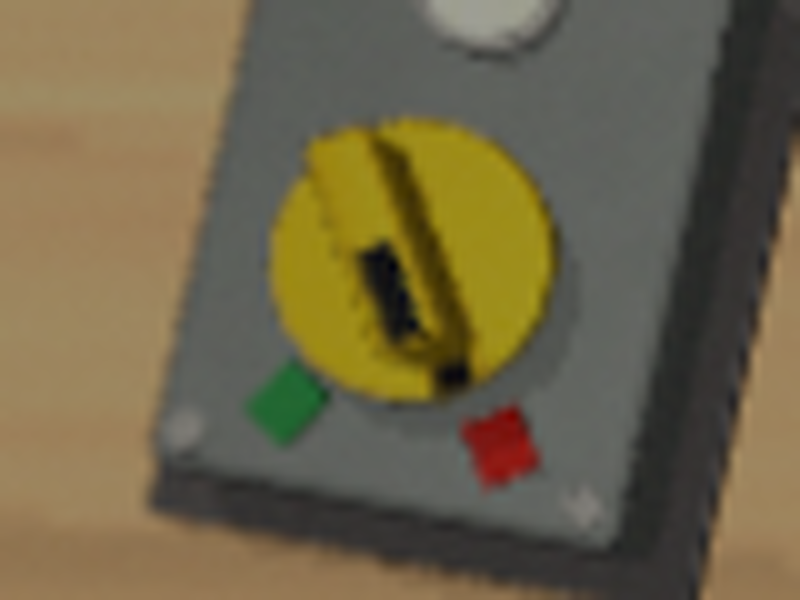

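Measured values agree with the sizes given:
- **Axis:** about (560.0, 230.6), with the skirt at 68 mm and the bar top at 101.5 mm.
- **Bar:** yaw 23°, so the knob is at its red mark (mark at 23.8°). The green mark is at about -45.5°.

To keep joint 6 in range, I'll use the half-turned grasp: turn -180° about the tool's z, then translate.

The manual's scale: shifts go in shares of 50 mm and turns go in shares of 60 degrees. Converting my numbers, -8.5 degrees is -0.1417.

```bash
for i in 1 2 3 4; do :; done
echo '[[0,0,-0.1417,0,0,0,85],[0,0,-0.1417,0,0,0,85],[0,0,-0.1417,0,0,0,85],[0,0,-0.1417,0,0,0,85],[0,0,-0.1417,0,0,0,85]]' | python3 inch.py
echo '[[0,0,-0.1417,0,0,0,85],[0,0,-0.1417,0,0,0,85],[0,0,-0.1417,0,0,0,85],[0,0,-0.1417,0,0,0,85],[0,0,-0.1417,0,0,0,85]]' | python3 inch.py
python3 - <<'E'
from workcell import arm
print(arm.get_state()["joint_positions"])
E
```

```text
t: 0.6
ee_pos: [210.1, -481.0, 231.0]
tool_rot: [[0.4, 0.917, -0.0], [0.917, -0.4, 0.001], [0.001, -0.0, -1.0]]
ft_force: [0.0, -0.1, -0.1]
finger_gap: 85.1
gripper_force: 0.0
t: 1.1
ee_pos: [210.1, -480.9, 231.0]
tool_rot: [[-0.325, 0.946, -0.0], [0.946, 0.325, 0.001], [0.001, 0.0, -1.0]]
ft_force: [-0.1, 0.0, 1.0]
finger_gap: 84.8
gripper_force: 0.0
[-7.53026308e+01  1.50858131e+01 -2.78923014e+00  7.21609966e+01
  6.42955128e-04 -4.24872141e+00]
```

To row units: -8.5 degrees is -0.1417.

```bash
echo '[[0,0,-0.1417,0,0,0,85],[0,0,-0.1417,0,0,0,85],[0,0,-0.1417,0,0,0,85],[0,0,-0.1417,0,0,0,85],[0,0,-0.1417,0,0,0,85]]' | python3 inch.py >/dev/null
echo '[[0,0,-0.1417,0,0,0,85],[0,0,-0.1417,0,0,0,85],[0,0,-0.1417,0,0,0,85],[0,0,-0.1417,0,0,0,85],[0,0,-0.1417,0,0,0,85]]' | python3 inch.py >/dev/null
echo '[[0,0,-0.1333,0,0,0,85],[0,0,-0.025,0,0,0,85],[0,0,0,0,0,0,85]]' | python3 inch.py
cat > to.py <<'E'
import sys,numpy as np
from workcell import arm
s=arm.get_state(); R=np.array(s["tool_rot"]); p=np.array(s["ee_pos"])
t=np.array([float(a) for a in sys.argv[1:4]])
print("tool delta",(R.T@(t-p)).round(1),"bar yaw",np.degrees(np.arctan2(-R[1,0],-R[0,0])).round(2),"q",np.round(s["joint_positions"],1),"pos",p.round(1),"F",np.round(s["ft_force"],1),"M",np.round(s["moment"],2),"gap",s["finger_gap"],s["t"])
E
python3 to.py 560 230.6 150
```

```text
t: 2.4
ee_pos: [210.1, -481.1, 231.1]
tool_rot: [[-0.921, -0.39, -0.0], [-0.39, 0.921, 0.0], [-0.0, 0.0, -1.0]]
ft_force: [-0.4, -0.7, -0.4]
finger_gap: 85.5
gripper_force: 0.0
tool delta [-599.6  518.9   81.3] bar yaw 22.94 q [-75.3  15.1  -2.8  72.2  -0.  -98.2] pos [ 210.1 -481.1  231.1] F [-0.4 -0.7 -0.4] M [ 0.02 -0.01  0.06] gap 85.49617824300985 2.4
```

20 rows of (-30, 26, 4): distance about 40 mm each.

To row units: -30 mm is -0.6, 26 mm is 0.52.

```bash
echo '[[0,0,0,-0.6,0.52,0,85],[0,0,0,-0.6,0.52,0,85],[0,0,0,-0.6,0.52,0,85],[0,0,0,-0.6,0.52,0,85],[0,0,0,-0.6,0.52,0,85]]' | python3 inch.py >/dev/null
echo '[[0,0,0,-0.6,0.52,0,85],[0,0,0,-0.6,0.52,0,85],[0,0,0,-0.6,0.52,0,85],[0,0,0,-0.6,0.52,0,85],[0,0,0,-0.6,0.52,0,85]]' | python3 inch.py 
echo '[[0,0,0,-0.6,0.52,0,85],[0,0,0,-0.6,0.52,0,85],[0,0,0,-0.6,0.52,0,85],[0,0,0,-0.6,0.52,0,85],[0,0,0,-0.6,0.52,0,85]]' | python3 inch.py >/dev/null
echo '[[0,0,0,-0.6,0.52,0.4,85],[0,0,0,-0.6,0.52,0.4,85],[0,0,0,-0.6,0.52,0.4,85],[0,0,0,-0.6,0.52,0.42,85],[0,0,0,0,0,0,85]]' | python3 inch.py 
python3 to.py 560 230.6 150
```

```text
t: 3.4
ee_pos: [384.5, -122.7, 231.4]
tool_rot: [[-0.921, -0.389, 0.0], [-0.389, 0.921, -0.0], [-0.0, -0.0, -1.0]]
ft_force: [0.7, -0.8, 0.4]
finger_gap: 85.0
gripper_force: 0.0
t: 4.4
ee_pos: [540.8, 200.0, 147.1]
tool_rot: [[-0.92, -0.392, -0.003], [-0.392, 0.92, -0.0], [0.003, 0.001, -1.0]]
ft_force: [-0.1, -0.5, -0.6]
finger_gap: 85.2
gripper_force: 0.0
tool delta [-29.6  20.6  -3. ] bar yaw 23.06 q [ 12.2  22.3  -5.2  62.7   0.  -10.9] pos [540.8 200.  147.1] F [-0.1 -0.5 -0.6] M [-0.06 -0.    0.04] gap 85.22409696707746 4.4
```

To row units: -15 mm is -0.3, -14 mm is -0.28.

```bash
echo '[[0,0,0,-0.3,0.2,0,85],[0,0,0,-0.28,0.2,0,85],[0,0,0,0,0,0,85],[0,0,0,0,0,0,85]]' | python3 inch.py >/dev/null
python3 to.py 560 230.6 74
```

```text
tool delta [-2.4  3.8 76.3] bar yaw 23.0 q [14.3 24.6 -0.8 64.6 -0.  -8.7] pos [559.3 226.2 150.3] F [ 1.  -0.9  0.1] M [-0.02  0.01  0.01] gap 84.43730724530508 4.8
```

To row units: 20 mm is 0.4, 3.8 mm is 0.076.

```bash
echo '[[0,0,0,-0.048,0.076,0.4,85],[0,0,0,0,0,0.4,85],[0,0,0,0,0,0.4,85],[0,0,0,0,0,0,85],[0,0,0,0,0,0,85]]' | python3 inch.py
python3 to.py 560 230.6 74
python3 - <<'E'
from workcell import arm
import cv2,numpy as np
t=arm.camera("side"); cv2.imwrite("pics/s1.png",cv2.resize(t["color"][120:240,190:340,::-1],None,fx=5,fy=5,interpolation=cv2.INTER_CUBIC))
E
```

```text
t: 5.3
ee_pos: [560.0, 230.4, 91.0]
tool_rot: [[-0.92, -0.391, -0.0], [-0.391, 0.92, -0.0], [0.0, -0.0, -1.0]]
ft_force: [-0.4, -1.1, 1.1]
finger_gap: 84.8
gripper_force: 0.0
tool delta [-0.   0.2 17. ] bar yaw 23.02 q [14.7 27.  -6.5 56.5 -0.  -8.4] pos [560.  230.4  91. ] F [-0.4 -1.1  1.1] M [0.   0.   0.01] gap 84.80667328159426 5.3
```

View pics/s1.png

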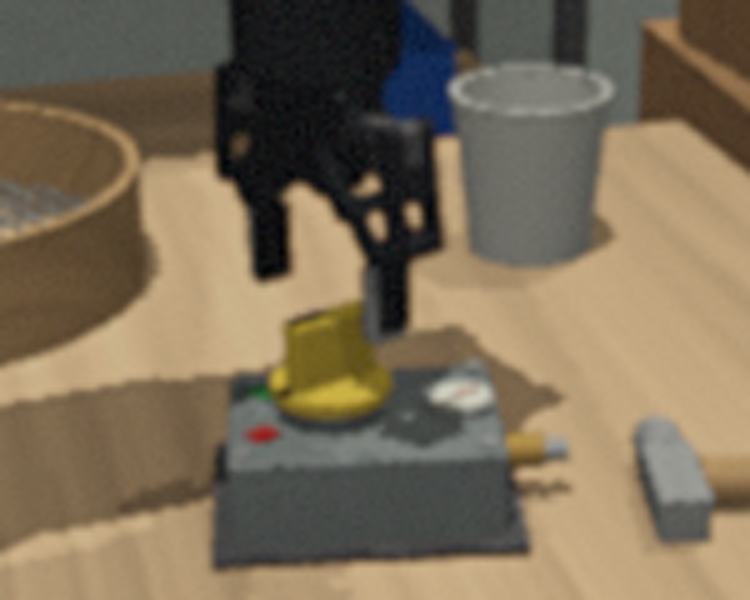

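The open fingers straddle the yellow bar (crop ~(330,330)), one on each side, clear of the gauge. Next I descend and close.

To row units: 9 mm is 0.18, 8 mm is 0.16.

```bash
echo '[[0,0,0,0,0,0.18,85],[0,0,0,0,0,0.16,40],[0,0,0,0,0,0,25],[0,0,0,0,0,0,0],[0,0,0,0,0,0,0]]' | python3 inch.py
echo '[[0,0,0,0,0,0,0],[0,0,0,0,0,0,0],[0,0,0,0,0,0,0]]' | python3 inch.py
python3 to.py 560 230.6 74
```

```text
t: 5.85
ee_pos: [560.3, 231.1, 73.4]
tool_rot: [[-0.92, -0.392, 0.0], [-0.392, 0.92, 0.0], [-0.0, 0.0, -1.0]]
ft_force: [-0.6, -0.0, 0.0]
finger_gap: 27.6
gripper_force: 0.0
t: 6.15
ee_pos: [560.4, 231.1, 73.5]
tool_rot: [[-0.92, -0.392, 0.001], [-0.392, 0.92, -0.0], [-0.0, -0.0, -1.0]]
ft_force: [0.9, -0.9, 2.0]
finger_gap: 13.2
gripper_force: 62.8
tool delta [ 0.6 -0.3 -0.5] bar yaw 23.09 q [14.7 27.8 -8.1 54.1 -0.  -8.4] pos [560.4 231.1  73.5] F [ 0.9 -0.9  2. ] M [-0.19 -0.11 -0.01] gap 13.20684475661907 6.15
```

Gripped: gap about 14 mm, force 63 N. Now press.

To row units: 3 mm is 0.06, 1.5 mm is 0.03.

```bash
echo '[[0,0,0,0,0,0.06,0],[0,0,0,0,0,0.06,0],[0,0,0,0,0,0.03,0],[0,0,0,0,0,0,0],[0,0,0,0,0,0,0]]' | python3 inch.py
python3 to.py 560 230.6 66
```

```text
t: 6.65
ee_pos: [560.5, 231.1, 66.0]
tool_rot: [[-0.92, -0.392, 0.001], [-0.392, 0.92, 0.0], [-0.001, -0.0, -1.0]]
ft_force: [-1.4, -1.5, 8.1]
finger_gap: 13.1
gripper_force: 63.7
tool delta [ 0.6 -0.3 -0. ] bar yaw 23.09 q [14.7 28.2 -8.7 53.1 -0.  -8.4] pos [560.5 231.1  66. ] F [-1.4 -1.5  8.1] M [-0.24  0.17 -0.04] gap 13.054458157681609 6.65
```

To row units: 5 degrees is 0.0833.

```bash
echo '[[0,0,0.0833,0,0,0,0],[0,0,0.0833,0,0,0,0],[0,0,0.0833,0,0,0,0],[0,0,0,0,0,0,0]]' | python3 inch.py
python3 to.py 560 230.6 66
```

```text
t: 7.05
ee_pos: [560.5, 231.1, 66.0]
tool_rot: [[-0.99, -0.138, 0.001], [-0.138, 0.99, 0.0], [-0.001, -0.0, -1.0]]
ft_force: [-0.3, -1.4, 7.7]
finger_gap: 13.1
gripper_force: 63.6
tool delta [ 0.5 -0.4  0. ] bar yaw 7.91 q [14.7 28.2 -8.7 53.1 -0.   6.8] pos [560.5 231.1  66. ] F [-0.3 -1.4  7.7] M [-0.3   0.17  0.03] gap 13.078443096035711 7.05
```

Turning freely. 53.5° remain.

To row units: 6 degrees is 0.1.

```bash
echo '[[0,0,0.1,0,0,0,0],[0,0,0.1,0,0,0,0],[0,0,0.1,0,0,0,0],[0,0,0.1,0,0,0,0],[0,0,0.1,0,0,0,0]]' | python3 inch.py
echo '[[0,0,0.1,0,0,0,0],[0,0,0.1,0,0,0,0],[0,0,0.1,0,0,0,0],[0,0,0.0917,0,0,0,0],[0,0,0,0,0,0,0]]' | python3 inch.py
echo '[[0,0,0,0,0,0,0]]' | python3 inch.py >/dev/null
python3 to.py 560 230.6 66
```

```text
t: 7.55
ee_pos: [560.5, 231.2, 66.0]
tool_rot: [[-0.926, 0.377, 0.001], [0.377, 0.926, 0.0], [-0.001, 0.001, -1.0]]
ft_force: [-1.3, -1.5, 7.2]
finger_gap: 13.1
gripper_force: 63.6
t: 8.05
ee_pos: [560.5, 231.2, 66.0]
tool_rot: [[-0.7, 0.715, 0.001], [0.715, 0.7, 0.0], [-0.0, 0.001, -1.0]]
ft_force: [-1.3, 0.1, 8.2]
finger_gap: 13.1
gripper_force: 63.6
tool delta [-0.1 -0.8  0. ] bar yaw -45.42 q [14.7 28.2 -8.7 53.   0.  60.1] pos [560.5 231.2  66. ] F [-0.3 -0.2  7.8] M [-0.17  0.17 -0.03] gap 13.071597424863286 8.15
```

To row units: -40 mm is -0.8, -30 mm is -0.6.

```bash
echo '[[0,0,0,0,0,0,50],[0,0,0,0,0,0,50],[0,0,0,0,0,0,50],[0,0,0,0,0,0,50]]' | python3 inch.py
echo '[[0,0,0,0,0,-0.3,50],[0,0,0,0,0,-0.6,50],[0,0,0,0,0,-0.8,50],[0,0,0,0,0,-0.8,50],[0,0,0,0,0,0,50]]' | python3 inch.py
echo '[[0,0,0,0.8,0,0,50],[0,0,0,0.8,0,0,50],[0,0,0,0.8,0,0,50],[0,0,0,0.8,0,0,50],[0,0,0,0,0,0,50]]' | python3 inch.py
python3 to.py 560 230 66
python3 - <<'E'
from h import *
from workcell import arm
for n in("top","side"):
    c=arm.camera(n); cv2.imwrite(f"pics/{n}2.png",c["color"][...,::-1])
    b=(140,190,195,240) if n=="top" else (225,170,305,235)
    p,_=proj_pts(c,mask(c,(22,120,60),(34,255,255),b))
    for lo,hi in((58,76),(90,112)):
        q=p[(p[:,2]>lo)&(p[:,2]<hi)]
        if len(q)>5: print(n,lo,len(q),np.median(q,0).round(1),cv2.minAreaRect(q[:,:2].astype(np.float32)))
E
```

```text
t: 8.55
ee_pos: [560.0, 231.1, 65.4]
tool_rot: [[-0.702, 0.712, -0.001], [0.712, 0.702, -0.0], [0.0, -0.001, -1.0]]
ft_force: [0.0, 0.3, 0.2]
finger_gap: 50.1
gripper_force: 0.0
t: 9.05
ee_pos: [562.0, 231.6, 195.6]
tool_rot: [[-0.702, 0.712, 0.007], [0.712, 0.702, 0.002], [-0.003, 0.006, -1.0]]
ft_force: [0.5, 0.3, -0.6]
finger_gap: 49.8
gripper_force: 0.0
t: 9.55
ee_pos: [444.7, 347.4, 190.4]
tool_rot: [[-0.705, 0.709, -0.001], [0.709, 0.705, 0.0], [0.001, -0.001, -1.0]]
ft_force: [0.4, -0.9, -0.1]
finger_gap: 50.1
gripper_force: 0.0
tool delta [-164.7   -0.8  124.2] bar yaw -45.19 q [29.7 19.8 -2.2 68.1  0.  74.9] pos [444.7 347.4 190.4] F [ 0.4 -0.9 -0.1] M [-0.01 -0.02 -0.01] gap 50.08356573100952 9.55
top 58 396 [557.5 224.4  68.3] ((561.0047607421875, 229.44297790527344), (57.483970642089844, 54.37623596191406), 29.506717681884766)
top 90 161 [561.7 227.1 101.3] ((559.6314086914062, 230.2146759033203), (14.202973365783691, 46.41677474975586), 46.96223449707031)
side 58 202 [553.6 215.8  67.7] ((556.233642578125, 221.50958251953125), (39.95350646972656, 54.83182144165039), 76.14678192138672)
side 90 112 [559.  225.9  98.5] ((559.4596557617188, 229.18389892578125), (14.86398983001709, 45.74803161621094), 44.43605422973633)
```

View pics/top2.png

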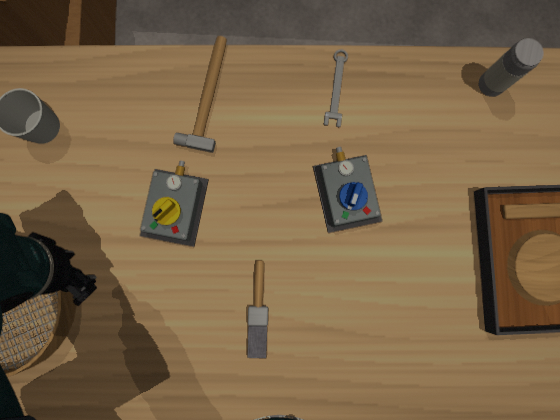

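The yellow pointer at (166,211) now points to the green mark at (153,226). The bar's yaw is about -44°, and the skirt (68.3 mm) and bar top (101.3 mm) are back at their original heights. The blue knob at (352,196) hasn't moved, and the gripper is clear at 190 mm with no force on it.

```bash
python3 -c "
from workcell import arm
print(arm.finish_job())"
```

```text
the job is handed in; nothing more can be done
None
```

The yellow knob was pressed, turned clockwise to its green mark and released; the last pictures show it fully up on green with the blue knob untouched, and I handed the job in at about 9.7 s (no verdict was returned).

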